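Put away the washed piping nozzles and pastry cutters

TASK

Put the washed decorating tools away: push each of the three piping nozzles, wide end down, onto the white tapered peg of its own size on the rack until it sits snug and upright, and stand each pastry cutter flat in the empty half of the tray for its kind, the smooth steel one with the smooth steel cutters and the scalloped one with the scalloped cutters. Let go of everything and leave it at rest.

Things in the scene. Friction and masses are not known exactly. Their poses are not given: they have to be found in the camera images.
- large_nozzle: large piping nozzle: steel open-star, 46 mm wide at the open rim below, 62 mm tall, hollow, wall 1.5 mm, 8 dark tooth slits round the tip. Stands on its wide rim. Origin: centre of that rim, z up to the tip; round, yaw means nothing. The skirt narrows 0.12 mm in radius per mm of height: 39.8 mm wide at 26 mm up, a good height to grip.
- medium_nozzle: medium piping nozzle: blue plastic plain, 36 mm wide at the open rim below, 53 mm tall, hollow, wall 1.5 mm, plain round tip. Stands on its wide rim. Origin: centre of that rim, z up to the tip; round, yaw means nothing. The skirt narrows 0.12 mm in radius per mm of height: 30.2 mm wide at 24 mm up, a good height to grip.
- small_nozzle: small piping nozzle: red plastic plain, 27 mm wide at the open rim below, 44 mm tall, hollow, wall 1.5 mm, narrow round tip. Stands on its wide rim. Origin: centre of that rim, z up to the tip; round, yaw means nothing. The skirt narrows 0.12 mm in radius per mm of height: 21.7 mm wide at 22 mm up, a good height to grip.
- large_peg: white tapered peg for the large nozzle, fixed upright on the beech rack board (90 x 245 mm, top at 18 mm; three pegs 75 mm apart in a row along y, order varies). Origin: under its collar (52 mm wide, 4 mm thick), on the board's top; z up. Peg top at 43 mm; 44 mm wide at the collar, narrows 0.12 mm in radius per mm. The nozzle is snug with its rim at z = 8 mm; it cannot go lower.
- medium_peg: white tapered peg for the medium nozzle, fixed upright on the beech rack board (90 x 245 mm, top at 18 mm; three pegs 75 mm apart in a row along y, order varies). Origin: under its collar (42 mm wide, 4 mm thick), on the board's top; z up. Peg top at 38 mm; 34 mm wide at the collar, narrows 0.12 mm in radius per mm. The nozzle is snug with its rim at z = 8 mm; it cannot go lower.
- small_peg: white tapered peg for the small nozzle, fixed upright on the beech rack board (90 x 245 mm, top at 18 mm; three pegs 75 mm apart in a row along y, order varies). Origin: under its collar (33 mm wide, 4 mm thick), on the board's top; z up. Peg top at 33 mm; 25 mm wide at the collar, narrows 0.12 mm in radius per mm. The nozzle is snug with its rim at z = 8 mm; it cannot go lower.
- plain_cutter: plain pastry cutter: polished steel ring with a smooth wall and rolled top edge, 60 mm outer diameter, 38 mm tall, open at both ends, wall about 2 mm, standing on its edge circle. Origin: centre of the bottom opening, z up; round, so its yaw means nothing.
- fluted_cutter: fluted pastry cutter: ivory plastic ring with a wavy (scalloped) wall, 60 mm outer diameter, 38 mm tall, open at both ends, wall about 2 mm, standing on its edge circle. Origin: centre of the bottom opening, z up; round, so its yaw means nothing.
- plain_tray: shallow dark wooden tray for plain cutters, 130 (x) x 190 (y) x 18 mm high, walls and floor 5 mm thick, does not move. Its +y half holds a fixed nest of smooth steel cutters (68 mm wide, 38 mm tall, at y = +50 mm); the -y half is free, its middle at y = -42 mm. Origin: centre of the underside, z up; inner floor at z = 5 mm.
- fluted_tray: shallow dark wooden tray for fluted cutters, 130 (x) x 190 (y) x 18 mm high, walls and floor 5 mm thick, does not move. Its +y half holds a fixed nest of ivory scalloped cutters (68 mm wide, 38 mm tall, at y = +50 mm); the -y half is free, its middle at y = -42 mm. Origin: centre of the underside, z up; inner floor at z = 5 mm.

How it is judged (in metres and radians):
At the end, for the whole second after the job is handed in: Each nozzle is on the peg of its size: axes within 4 mm, rim at most 3.5 mm above its snug height (8 mm above the peg's origin). Each cutter stands on the floor of the free half of its own kind's tray. All upright within 5 degrees, released, at rest (horizontal distance between large_nozzle and large_peg below 0.004 m and z of large_nozzle in the frame of large_peg between 0.004 and 0.0115 m and angle between each of large_nozzle, medium_nozzle, small_nozzle, plain_cutter, fluted_cutter's own z axis and vertical below 0.09 rad and linear speed of each of large_nozzle, medium_nozzle, small_nozzle, plain_cutter, fluted_cutter below 0.02 m/s and horizontal distance between medium_nozzle and medium_peg below 0.004 m and z of medium_nozzle in the frame of medium_peg between 0.004 and 0.0115 m and horizontal distance between small_nozzle and small_peg below 0.004 m and z of small_nozzle in the frame of small_peg between 0.004 and 0.0115 m and x of plain_cutter in the frame of plain_tray between -0.032 and 0.032 m and y of plain_cutter in the frame of plain_tray between -0.062 and -0.012 m and z of plain_cutter in the frame of plain_tray between 0.002 and 0.0085 m and x of fluted_cutter in the frame of fluted_tray between -0.032 and 0.032 m and y of fluted_cutter in the frame of fluted_tray between -0.062 and -0.012 m and z of fluted_cutter in the frame of fluted_tray between 0.002 and 0.0085 m); the robot touches nothing.
It also fails if it takes over 106 s, if anything falls off the work surface, if the arm or the gripper's body presses on something with over 40 N, if the wrist force passes 120 N, or if a joint passes its speed limit or range.

ROBOT

A 6-joint arm with a two-finger parallel gripper is mounted at the origin on a cart in front of the work surface, level with it; the furniture and walls round the work are solid. World frame = base frame: x ahead of the robot, y to its left, z up, the work surface at z = 0. Lengths are in m, angles in degrees, forces in N, time in s.
With the tool pointing down it reaches from about 0.35 to 0.875 m from the base axis. Payload 4.2 kg.
Tool frame: the origin (TCP) lies on the centre line of the jaws, within the pads' length; the fingertips stand 11 mm ahead of it and the grasp point (between the pads) lies 8 mm behind it; z points along the fingers, y is the line along which they close (so a half turn about z gives the same grasp; the last joint's range is limited). The gripper opens to 87 mm and grips with 3 to 60 N. Pads are 19 mm wide; open, the fingers measure 117 mm over their backs; the gripper's body (75 mm by 190 mm) begins 51 mm behind the grasp point.
Start: joints at [85.29, 22.042, 0.453, 0, -68.411, -14.817], TCP at [0.209, 0.589, 0.234] pointing down, gripper open.
Joint ranges: [-179.83, 179.83], [-69.29, 118.12], [-61.27, 80.66], [-181.25, 117.63], [-171.15, -9.14], [-177.46, 177.46]. Speed limits (degrees/s): [159.86, 159.86, 180, 180, 180, 180].

INTERFACE

Orientations are given as a 3x3 rotation matrix whose columns are the frame's x, y, z axes.
In Python, from station import r gives the robot as it stands.
- The arm moves only by the tool servo_tool, never from a script. Its argument "commands" is a list that holds one entry, the list of rows, each a list of 7 numbers: the closure, from 0 (fully open) to 1 (shut), then the shift along the tool's x, y, z in mm, then the turn, a rotation vector about the tool's x, y, z in rad. In form: [[[claw, x, y, z, ax, ay, az], ...]]. A call has exactly 5 rows; each row is the pose to reach, as a shift and turn from the pose commanded when the call began, along the tool's axes at that moment; what a row does not reach only later rows make up. A row lasts 1/10 s, in which the tool goes at most 50 mm and 8.59 degrees, less where a joint would pass 70% of its speed; a pose out of reach is approached as far as the arm can. A call with a gripper value outside its range is refused whole. The fingers move at their own pace and stop on an object; the grip force is fixed at half the most. Time passes only in rows, so rows that repeat a pose let the fingers close, or fill a call up. It gives the time, the measured TCP pose, the force, the opening and the grip force at its end, in the units of the state.
- r.sense(): the state, without advancing time (a new reading comes with each control period).
- r.capture(name): name is "scene" or "top" or "wrist"; returns a dict with "pixels" (400x640x3 uint8, red, green, blue), "camera_matrix" (3x3 intrinsics, pixels), "R" (3x3) and "t" (3): a world point X has camera coordinates R X + t. Camera axes: x right, y down, z forward; pixel columns grow to the right and rows downward; lengths in m; the calibration is good to about 2 mm. A picture is of the moment at which its call begins. There is no depth.
- r.finish_job(): hands the job in; it is judged then, once.
The state is a dict: "time_s": time; "joints": joint angles; "joint_velocities": joint speeds; "effort": joint torques, N m; "tcp_pos": TCP position; "ee_rot": TCP orientation; "wrist_force": force on the tool from outside, world axes, zero at the start; "moment": the same for the moment, N m; "gripper_width": opening from 0.0 (shut) to 1.0 (fully open); "gripper_force": force on a finger pad.
Only numpy, scipy, OpenCV 4.12 (cv2) and the standard library are available. Lean on these libraries where they do the work, as an engineer would, in place of code of your own. Each camera call takes 0.05 s, during which the arm holds its last target. There are 200 camera calls.

## Working session

There is one attempt and no reset: what is moved stays moved. The work goes in short steps, Python scripts to look and compute and a tool call to move; the robot and the scene stay as the last step left them, time stands still between calls to the robot, and variables do not carry over. Pictures are saved under pics/ and viewed, at most 14 in all, crops included, and the job is handed in when it is done.

Besides the shell and the picture viewer there is one more tool, called after "Call:" by a JSON object that holds its "op" and its "data". servo_tool: Moves the arm, as the interface text tells. Its arguments: {"type":"object","properties":{"commands":{"type":"array","items":{"type":"array","items":{"type":"array","items":{"type":"number"}}}}},"required":["commands"]}

```bash
ls; mkdir -p pics; python3 - <<'E'
from station import r
import cv2,pickle
d={}
for n in("scene","top"):
    c=r.capture(n);d[n]=c;cv2.imwrite(f"pics/{n}0.png",c["pixels"][:,:,::-1])
    print(n,c["camera_matrix"],c["R"],c["t"])
pickle.dump(d,open("c0.pkl","wb"))
print(r.sense())
E
```

```text
pics
scene [[500.99546894   0.         319.9978953 ]
 [  0.         500.99546894 198.30351414]
 [  0.           0.           1.        ]] [[ 0.87683327 -0.48069525  0.00977159]
 [-0.27633016 -0.52047573 -0.80792738]
 [ 0.39345273  0.70571743 -0.58920104]] [-0.43037423  0.17179082  1.09556588]
top [[364.56665328   0.         322.25213219]
 [  0.         364.56665328 202.16175695]
 [  0.           0.           1.        ]] [[-5.26048177e-02 -9.98615204e-01 -6.38318705e-04]
 [-9.77845566e-01  5.16403871e-02 -2.02857880e-01]
 [ 2.02609926e-01 -1.00471247e-02 -9.79207983e-01]] [0.01786424 0.51280121 0.89062645]
{'time_s': 0.1, 'joints': array([ 8.52899316e+01,  2.20860918e+01,  3.90033624e-01, -2.52874127e-02,
       -6.84105433e+01, -1.48178084e+01]), 'joint_velocities': array([-0.01437928, -0.05240352,  0.23462702, -0.02335772,  0.04207603,
        0.03870528]), 'effort': array([-1.98447669e-04, -3.91689813e+01,  1.87934518e+01,  4.23187271e+00,
        1.34465372e-02, -7.09869505e-05]), 'tcp_pos': array([0.2087152 , 0.58859443, 0.23258838]), 'ee_rot': array([[ 9.42424567e-01, -3.34418329e-01, -5.61772929e-04],
       [-3.34418792e-01, -9.42422812e-01, -1.82053024e-03],
       [ 7.93910567e-05,  1.90357985e-03, -9.99998185e-01]]), 'wrist_force': array([-0.62122222,  0.0919789 , -0.44653207]), 'moment': array([ 0.04674316,  0.01477872, -0.0023823 ]), 'gripper_force': 0.0, 'gripper_width': 0.999410267355482}
```

View pics/scene0.png

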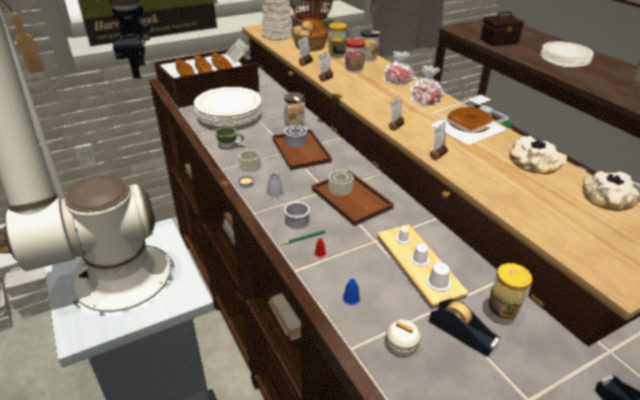

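View pics/top0.png

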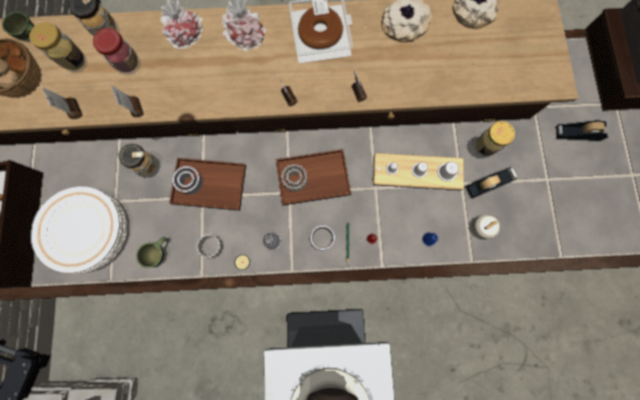

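The scene view shows fluted cutter (250,160), large nozzle (275,186), plain cutter (297,213), red (320,246), blue (351,291), and pegs small (403,233), medium (421,253), large (440,272). In the top view the plain tray is at (208,183) and the fluted tray at (315,177); the top-view object positions are below. I'll measure with masks.

```bash
cat > h.py <<'E'
import numpy as np,cv2
def ray(c,uv,z):
    K,R,t=(np.array(c[k]) for k in("camera_matrix","R","t"))
    d=R.T@np.linalg.solve(K,[uv[0],uv[1],1]);o=-R.T@t
    return (o+d*(z-o[2])/d[2])
def proj(c,X):
    K,R,t=(np.array(c[k]) for k in("camera_matrix","R","t"))
    p=K@(R@np.array(X)+t);return p[:2]/p[2]
def blobs(mask,amin=6):
    n,l,s,ce=cv2.connectedComponentsWithStats(mask.astype(np.uint8))
    return [(s[i,4],s[i,:4].tolist(),ce[i]) for i in range(1,n) if s[i,4]>=amin]
E
python3 - <<'E'
import pickle,cv2,numpy as np
from h import *
d=pickle.load(open("c0.pkl","rb"));c=d["top"];p=c["pixels"]
cv2.imwrite("pics/t1.png",cv2.resize(p[145:265,160:480,::-1],None,fx=2.5,fy=2.5,interpolation=cv2.INTER_CUBIC))
i=p.astype(int);R,G,B=i[...,0],i[...,1],i[...,2]
sub=np.zeros(R.shape,bool);sub[145:265,160:480]=1
for n,m,z in(("red",(R>G*2)&(R>90)&(B<G*1.6+20),.022),("blue",(B>1.6*R)&(B>60),.026),("white",(R>190)&(B>185),.05),("beech",(R>170)&(R-B>50),.018)):
    for a,b,ce in blobs(m&sub): print(n,a,b,ce.round(1),ray(c,ce,z).round(4))
E
```

```text
red 33 [369, 235, 7, 8] [372.6 238.4] [ 0.4157 -0.1361  0.022 ]
blue 134 [423, 233, 15, 12] [429.7 238.5] [ 0.4071 -0.2842  0.026 ]
white 22 [392, 163, 5, 5] [394.1 165.1] [ 0.6037 -0.2046  0.05  ]
white 53 [419, 163, 8, 8] [422.4 166.3] [ 0.5964 -0.2791  0.05  ]
white 108 [446, 162, 12, 12] [451.8 167.3] [ 0.5895 -0.3565  0.05  ]
white 9 [421, 173, 6, 5] [423.4 175.1] [ 0.5722 -0.2792  0.05  ]
beech 2056 [374, 153, 90, 36] [415.6 170.8] [ 0.594  -0.2689  0.018 ]
beech 100 [236, 256, 13, 9] [241.9 260.4] [0.3768 0.2071 0.018 ]
```

View pics/t1.png

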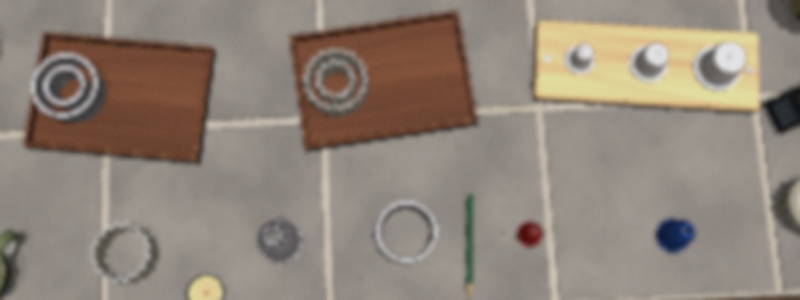

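The crop shows (2.5x) fluted cutter (125,252), large nozzle (279,240), plain cutter (407,232), red (529,233), blue (675,235), plain and fluted trays, each with its nest on the left and the right half free, and pegs small, medium, large from left to right.

```bash
python3 - <<'E'
import pickle
from h import *
c=pickle.load(open("c0.pkl","rb"))["top"]
f=lambda q,z:ray(c,(q[0]/2.5+160-.3,q[1]/2.5+145-.3),z).round(4)
for n,q,z in(("plainc",(407,232),.038),("flutc",(125,252),.038),("large",(279,240),.03),("nestP",(66,85),.038),("nestF",(336,80),.038)):print(n,f(q,z))
for n,C in(("P",((43,35),(214,47),(200,161),(26,148))),("F",((291,37),(458,13),(476,122),(307,149)))):
    P=np.array([f(q,.018) for q in C]);o=P.mean(0);y=((P[0]+P[3])-(P[1]+P[2]))[:2];y/=np.linalg.norm(y)
    print(n,P[:,:2].tolist(),o,"yaxis",y,"free",o[:2]-.040*y, "ang",np.degrees(np.arctan2(y[1],y[0])))
E
```

```text
plainc [ 0.4232 -0.0051  0.038 ]
flutc [0.4179 0.285  0.038 ]
large [0.4227 0.1279 0.03  ]
nestP [0.5989 0.3495 0.038 ]
nestF [0.5892 0.062  0.038 ]
P [[0.6633, 0.3836], [0.6395, 0.1957], [0.5129, 0.2119], [0.5369, 0.3982]] [0.58815 0.29735 0.018  ] yaxis [0.12670958 0.99193986] free [0.58308162 0.25767241] ang 82.72050733965948
F [[0.6466, 0.111], [0.6646, -0.0743], [0.54, -0.0858], [0.52, 0.0972]] [0.5928   0.012025 0.018   ] yaxis [-0.10263192  0.9947194 ] free [ 0.59690528 -0.02776378] ang 95.89074858256629
```

Call:
{"op": "servo_tool", "data": {"commands": [[[0,0,0,0,0,0,0.15],[0,40,20,0,0,0,0.3],[0,80,40,0,0,0,0.45],[0,120,60,0,0,0,0.6],[0,160,80,0,0,0,0.74]]]}}

```text
time_s: 0.6
tcp_pos: [0.3336, 0.4587, 0.2331]
ee_rot: [[0.466, -0.885, -0.0], [-0.885, -0.466, -0.001], [0.0, 0.001, -1.0]]
wrist_force: [0.6, -0.1, -0.5]
gripper_width: 1.001
gripper_force: 0.0
```

Call:
{"op": "servo_tool", "data": {"commands": [[[0,40,1,0,0,0,0.15],[0,80,3,0,0,0,0.3],[0,125,5,10,0,0,0.45],[0,160,7,20,0,0,0.485],[0,193,7,30,0,0,0.485]]]}}

```text
time_s: 1.1
tcp_pos: [0.4177, 0.2846, 0.2031]
ee_rot: [[0.004, -1.0, -0.0], [-1.0, -0.004, -0.0], [0.0, 0.0, -1.0]]
wrist_force: [-0.1, 0.3, -1.0]
gripper_width: 0.998
gripper_force: 0.0
```

```bash
python3 - <<'E'
from station import r
import cv2,pickle
from h import *
c=r.capture("wrist");pickle.dump(c,open("w.pkl","wb"));cv2.imwrite("pics/w1.png",c["pixels"][:,:,::-1])
s=r.sense();print(s["tcp_pos"],s["ee_rot"].round(4),c["R"].round(3),c["t"])
for X in ((.418,.285,.038),(.418,.285,0)):print(proj(c,X))
E
```

```text
[0.41767093 0.28079621 0.20112155] [[ 0.0011 -1.     -0.0041]
 [-1.     -0.0011 -0.0043]
 [ 0.0043  0.0041 -1.    ]] [[-1.    -0.004  0.001]
 [-0.004  0.953  0.302]
 [-0.002  0.302 -0.953]] [ 0.41893101 -0.29493199  0.27886715]
[318.72103443 184.17938913]
[318.72502567 176.5397811 ]
```

View pics/w1.png

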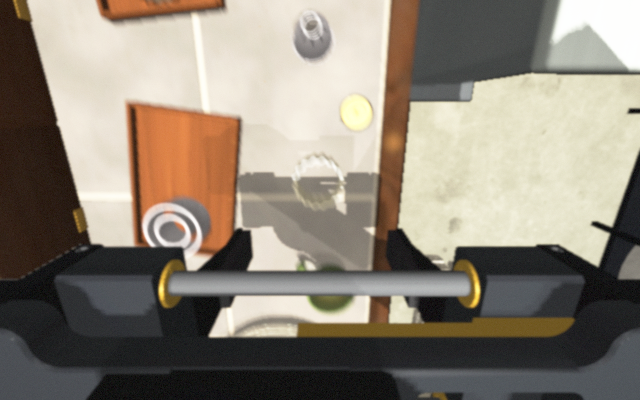

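The wrist view shows the fluted cutter at about (319,180), close to the predicted (319,184). The large nozzle is at (312,40) and the plain tray is at left, with corners (130,103) and (241,118). Descending.

Call:
{"op": "servo_tool", "data": {"commands": [[[0,-2,0,45,0,0,0],[0,-2,0,90,0,0,0],[0,-2,0,135,0,0,0],[0,-2,0,170,0,0,0],[0,-2,0,179,0,0,0]]]}}

```text
time_s: 1.65
tcp_pos: [0.4156, 0.2861, 0.0208]
ee_rot: [[0.004, -1.0, -0.006], [-1.0, -0.004, -0.007], [0.007, 0.006, -1.0]]
wrist_force: [-0.6, -0.8, 0.3]
gripper_width: 0.997
gripper_force: 0.0
```

```bash
python3 - <<'E'
from station import r
import pickle
from h import *
s=r.sense();print(s["tcp_pos"],s["wrist_force"])
c=pickle.load(open("w.pkl","rb"))
for q in((130,103),(241,118)):print(ray(c,q,.018))
print(ray(c,(312,58),0),ray(c,(313,22),.062),ray(c,(319,180),.03))
E
```

```text
[0.41555087 0.28612207 0.02080158] [-0.5762031  -0.82198659  0.31576261]
[0.63521598 0.19472825 0.018     ]
[0.50902908 0.21081191 0.018     ]
[0.42634428 0.14417873 0.        ] [0.42391639 0.12357669 0.062     ] [0.41767725 0.28196889 0.03      ]
```

Call:
{"op": "servo_tool", "data": {"commands": [[[1,0,0,0,0,0,0],[1,0,0,0,0,0,0],[1,0,0,0,0,0,0],[1,0,0,0,0,0,0],[1,0,0,0,0,0,0]]]}}

```text
time_s: 2.15
tcp_pos: [0.4182, 0.2893, 0.0259]
ee_rot: [[0.005, -1.0, 0.002], [-1.0, -0.005, 0.002], [-0.002, -0.002, -1.0]]
wrist_force: [-1.0, -0.0, 3.8]
gripper_width: 0.687
gripper_force: 30.0
```

Call:
{"op": "servo_tool", "data": {"commands": [[[1,0,0,-40,0,0,0],[1,5,-5,-80,0,0,0],[1,45,-25,-90,0,0,0],[1,85,-50,-90,0,0,0],[1,125,-75,-90,0,0,0]]]}}

```text
time_s: 2.65
tcp_pos: [0.4939, 0.1632, 0.116]
ee_rot: [[0.007, -1.0, 0.002], [-1.0, -0.007, 0.002], [-0.002, -0.002, -1.0]]
wrist_force: [-0.2, -0.3, -0.8]
gripper_width: 0.688
gripper_force: 30.0
```

Call:
{"op": "servo_tool", "data": {"commands": [[[1,43,-25,0,0,0,0],[1,86,-50,0,0,0,0],[1,130,-75,0,0,0,0],[1,170,-95,0,0,0,0],[1,187,-104,0,0,0,0]]]}}

```text
time_s: 3.15
tcp_pos: [0.5993, -0.026, 0.1147]
ee_rot: [[0.001, -1.0, 0.001], [-1.0, -0.001, -0.0], [0.0, -0.001, -1.0]]
wrist_force: [0.4, 1.3, -0.6]
gripper_width: 0.692
gripper_force: 30.0
```

```bash
python3 - <<'E'
from station import r
import cv2,pickle
from h import *
c=r.capture("wrist");pickle.dump(c,open("w.pkl","wb"));cv2.imwrite("pics/w2.png",c["pixels"][:,:,::-1])
s=r.sense();print(s["tcp_pos"],s["wrist_force"])
E
```

```text
[ 0.59995514 -0.02688988  0.11462766] [ 2.55024181 -0.8072287  -0.30162275]
```

View pics/w2.png

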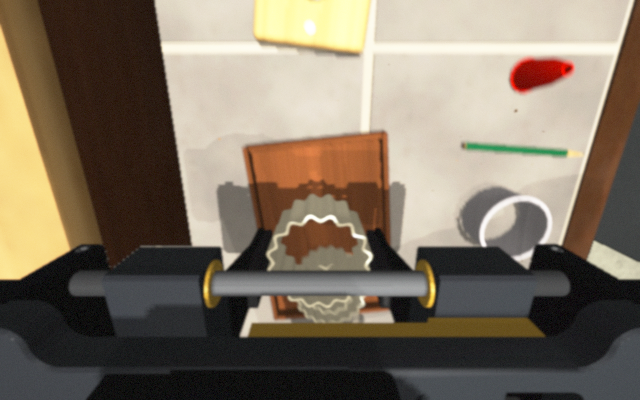

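The wrist view shows the cutter held upright, with the tray's front corners at (245,148) and (388,132) and the free half under the cutter; the plain cutter is at (515,228) and red at (540,75). Lowering.

```bash
python3 - <<'E'
import pickle
from h import *
c=pickle.load(open("w.pkl","rb"))
for q in((245,148),(388,132)):print(ray(c,q,.018))
print(ray(c,(515,228),.02), ray(c,(319,218),.114+.012), ray(c,(540,75),.02))
E
```

```text
[ 0.66534715 -0.07739893  0.018     ]
[ 0.53924918 -0.09154082  0.018     ]
[ 0.41021015 -0.00129183  0.02      ] [ 0.59944021 -0.05461386  0.126     ] [ 0.41905568 -0.13747632  0.02      ]
```

Call:
{"op": "servo_tool", "data": {"commands": [[[1,0,0,30,0,0,0],[1,0,0,60,0,0,0],[1,0,0,76,0,0,0],[1,0,0,81,0,0,0],[1,0,0,81,0,0,0]]]}}

```text
time_s: 3.7
tcp_pos: [0.5978, -0.0223, 0.0333]
ee_rot: [[0.005, -1.0, -0.001], [-1.0, -0.005, -0.0], [0.0, 0.001, -1.0]]
wrist_force: [-0.1, -0.2, -0.1]
gripper_width: 0.691
gripper_force: 30.0
```

Call:
{"op": "servo_tool", "data": {"commands": [[[1,0,0,3,0,0,0],[1,0,0,3,0,0,0],[0.15,0,0,3,0,0,0],[0.15,0,0,3,0,0,0],[0.15,0,0,3,0,0,0]]]}}

```text
time_s: 4.2
tcp_pos: [0.5984, -0.0225, 0.031]
ee_rot: [[0.005, -1.0, 0.001], [-1.0, -0.005, 0.0], [-0.0, -0.001, -1.0]]
wrist_force: [0.1, -0.1, 0.6]
gripper_width: 0.83
gripper_force: 0.0
```

Call:
{"op": "servo_tool", "data": {"commands": [[[0.15,0,0,-25,0,0,0],[0.1,0,0,-60,0,0,0],[0,-10,40,-85,0,0,0],[0,-20,85,-85,0,0,0],[0,-25,130,-85,0,0,0]]]}}

```text
time_s: 4.7
tcp_pos: [0.4672, 0.0023, 0.1164]
ee_rot: [[0.005, -1.0, 0.002], [-1.0, -0.005, 0.001], [-0.001, -0.003, -1.0]]
wrist_force: [-0.6, 1.9, -0.1]
gripper_width: 0.989
gripper_force: 0.0
```

Call:
{"op": "servo_tool", "data": {"commands": [[[0,2,22,0,0,0,0],[0,5,44,15,0,0,0],[0,5,44,50,0,0,0],[0,5,44,80,0,0,0],[0,5,44,92,0,0,0]]]}}

```text
time_s: 5.2
tcp_pos: [0.4226, -0.0038, 0.0219]
ee_rot: [[0.005, -1.0, -0.003], [-1.0, -0.005, -0.001], [0.001, 0.003, -1.0]]
wrist_force: [-0.1, -0.1, -0.3]
gripper_width: 0.996
gripper_force: 0.0
```

Call:
{"op": "servo_tool", "data": {"commands": [[[0,0,0,0,0,0,0],[1,0,0,0,0,0,0],[1,0,0,0,0,0,0],[1,0,0,0,0,0,0],[1,0,0,0,0,0,0]]]}}

```text
time_s: 5.7
tcp_pos: [0.4245, -0.0032, 0.0243]
ee_rot: [[0.005, -1.0, 0.002], [-1.0, -0.005, 0.001], [-0.001, -0.002, -1.0]]
wrist_force: [-0.8, -0.3, 1.0]
gripper_width: 0.719
gripper_force: 0.3
```

Call:
{"op": "servo_tool", "data": {"commands": [[[1,0,0,0,0,0,0],[1,0,0,0,0,0,0],[1,0,0,-40,0,0,0],[1,-5,-5,-80,0,0,0],[1,-40,-25,-90,0,0,0]]]}}

```text
time_s: 6.2
tcp_pos: [0.4492, 0.0359, 0.1172]
ee_rot: [[0.002, -1.0, 0.005], [-1.0, -0.002, 0.002], [-0.002, -0.005, -1.0]]
wrist_force: [2.1, 0.5, -0.9]
gripper_width: 0.685
gripper_force: 30.0
```

Call:
{"op": "servo_tool", "data": {"commands": [[[1,-40,-25,0,0,0,0],[1,-80,-50,0,0,0,0],[1,-120,-75,0,0,0,0],[1,-160,-100,0,0,0,0],[1,-200,-122,0,0,0,0]]]}}

```text
time_s: 6.7
tcp_pos: [0.5705, 0.239, 0.1131]
ee_rot: [[0.005, -1.0, -0.0], [-1.0, -0.005, -0.0], [0.0, 0.0, -1.0]]
wrist_force: [1.2, -0.1, -0.6]
gripper_width: 0.687
gripper_force: 30.0
```

Call:
{"op": "servo_tool", "data": {"commands": [[[1,-19,-10,0,0,0,0],[1,-19,-10,30,0,0,0],[1,-19,-10,60,0,0,0],[1,-19,-10,77,0,0,0],[1,-19,-10,82,0,0,0]]]}}

```text
time_s: 7.2
tcp_pos: [0.5775, 0.2551, 0.0289]
ee_rot: [[0.005, -1.0, -0.006], [-1.0, -0.005, -0.004], [0.004, 0.006, -1.0]]
wrist_force: [-8.2, -1.1, 13.1]
gripper_width: 0.688
gripper_force: 30.0
```

Call:
{"op": "servo_tool", "data": {"commands": [[[1,0,0,0,0,0,0],[1,0,0,2,0,0,0],[0.15,0,0,2,0,0,0],[0.15,0,0,2,0,0,0],[0.15,0,0,2,0,0,0]]]}}

```text
time_s: 7.7
tcp_pos: [0.5801, 0.2566, 0.0302]
ee_rot: [[0.005, -1.0, 0.001], [-1.0, -0.005, 0.001], [-0.001, -0.001, -1.0]]
wrist_force: [-1.6, -0.3, 0.1]
gripper_width: 0.826
gripper_force: 0.0
```

Call:
{"op": "servo_tool", "data": {"commands": [[[0.15,0,0,-25,0,0,0],[0.1,0,0,-65,0,0,0],[0,15,30,-105,0,0,0],[0,40,70,-105,0,0,0],[0,65,110,-105,0,0,0]]]}}

```text
time_s: 8.2
tcp_pos: [0.4696, 0.1908, 0.1362]
ee_rot: [[0.005, -1.0, 0.003], [-1.0, -0.005, 0.003], [-0.003, -0.003, -1.0]]
wrist_force: [-0.5, 0.1, 0.1]
gripper_width: 0.99
gripper_force: 0.0
```

Call:
{"op": "servo_tool", "data": {"commands": [[[0,30,20,-20,0,0,0],[0,64,46,-30,0,0,0],[0,64,46,-30,0,0,0],[0,64,46,-30,0,0,0],[0,64,46,-30,0,0,0]]]}}

```text
time_s: 8.7
tcp_pos: [0.4252, 0.1273, 0.1648]
ee_rot: [[0.005, -1.0, 0.001], [-1.0, -0.005, 0.001], [-0.001, -0.001, -1.0]]
wrist_force: [-0.2, 0.2, -0.2]
gripper_width: 0.998
gripper_force: 0.0
```

```bash
cat > shot.py <<'E'
import sys,cv2,pickle
from station import r
from h import *
c=r.capture("wrist");pickle.dump(c,open("w.pkl","wb"));cv2.imwrite(f"pics/{sys.argv[1]}.png",c["pixels"][:,:,::-1])
print(r.sense()["tcp_pos"])
E
python3 shot.py w3
```

```text
[0.42511957 0.12736812 0.16444684]
```

View pics/w3.png

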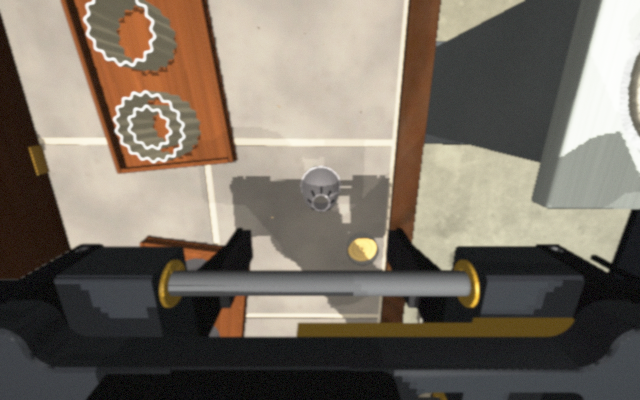

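The view shows the large nozzle's tip at (321,202) and its rim centred at about (320.5,186). The fluted cutter is standing in its tray at (125,30).

```bash
python3 - <<'E'
import pickle
from h import *
c=pickle.load(open("w.pkl","rb"))
p=c["pixels"][150:225,285:360]
print(ray(c,(321,202),.062),ray(c,(320.5,186),0.0),proj(c,(.425,.1274,.062)),proj(c,(.425,.1274,.0)))
for X in((.402,.126,0),(.448,.126,0),(.425,.103,0)):print(proj(c,X))
E
```

```text
[0.42339604 0.12861311 0.062     ] [0.42359567 0.12995169 0.        ] [319.34977273 200.80303419] [319.32444403 183.90780714]
[338.86860018 182.87019358]
[299.79250651 182.64862907]
[319.45231856 163.45734118]
```

Call:
{"op": "servo_tool", "data": {"commands": [[[0,-1,1,45,0,0,0],[0,-1,1,90,0,0,0],[0,-1,1,125,0,0,0],[0,-1,1,142,0,0,0],[0,-1,1,146,0,0,0]]]}}

```text
time_s: 9.25
tcp_pos: [0.4226, 0.1273, 0.0158]
ee_rot: [[0.005, -1.0, -0.005], [-1.0, -0.005, -0.004], [0.004, 0.005, -1.0]]
wrist_force: [-0.3, -0.4, 0.9]
gripper_width: 0.996
gripper_force: 0.0
```

Call:
{"op": "servo_tool", "data": {"commands": [[[0,0,0,0,0,0,0],[1,0,0,0,0,0,0],[1,0,0,0,0,0,0],[1,0,0,0,0,0,0],[1,0,0,0,0,0,0]]]}}

```text
time_s: 9.75
tcp_pos: [0.4237, 0.1279, 0.0193]
ee_rot: [[0.005, -1.0, 0.001], [-1.0, -0.005, 0.001], [-0.001, -0.001, -1.0]]
wrist_force: [0.4, -0.3, -0.6]
gripper_width: 0.719
gripper_force: 0.0
```

Call:
{"op": "servo_tool", "data": {"commands": [[[1,0,0,0,0,0,0],[1,0,0,0,0,0,0],[1,0,0,0,0,0,0],[1,0,0,0,0,0,0],[1,0,0,0,0,0,0]]]}}

```text
time_s: 10.25
tcp_pos: [0.4234, 0.1276, 0.0186]
ee_rot: [[0.005, -1.0, 0.0], [-1.0, -0.005, 0.0], [-0.0, -0.0, -1.0]]
wrist_force: [0.0, 0.1, 0.5]
gripper_width: 0.488
gripper_force: 29.8
```

Call:
{"op": "servo_tool", "data": {"commands": [[[1,0,0,-40,0,0,0],[1,5,-2,-85,0,0,0],[1,45,-17,-110,0,0,0],[1,85,-34,-110,0,0,0],[1,125,-52,-110,0,0,0]]]}}

```text
time_s: 10.75
tcp_pos: [0.4767, 0.002, 0.1298]
ee_rot: [[0.006, -1.0, 0.003], [-1.0, -0.006, 0.001], [-0.001, -0.003, -1.0]]
wrist_force: [0.7, -0.0, -1.4]
gripper_width: 0.486
gripper_force: 29.8
```

Call:
{"op": "servo_tool", "data": {"commands": [[[1,45,-19,0,0,0,0],[1,90,-38,0,0,0,0],[1,135,-57,0,0,0,0],[1,180,-76,0,0,0,0],[1,225,-95,0,0,0,0]]]}}

```text
time_s: 11.25
tcp_pos: [0.5723, -0.2236, 0.128]
ee_rot: [[0.005, -1.0, -0.001], [-1.0, -0.005, 0.0], [-0.0, 0.001, -1.0]]
wrist_force: [0.6, 0.9, 0.4]
gripper_width: 0.49
gripper_force: 29.8
```

Call:
{"op": "servo_tool", "data": {"commands": [[[1,15,-8,0,0,0,0],[1,35,-18,0,0,0,0],[1,50,-20,0,0,0,0],[1,50,-20,0,0,0,0],[1,50,-20,0,0,0,0]]]}}

```text
time_s: 11.75
tcp_pos: [0.5916, -0.2713, 0.1281]
ee_rot: [[0.004, -1.0, -0.001], [-1.0, -0.004, 0.001], [-0.001, 0.001, -1.0]]
wrist_force: [0.0, -0.0, -0.9]
gripper_width: 0.49
gripper_force: 29.8
```

```bash
python3 shot.py w4
```

```text
[ 0.59177633 -0.27089568  0.12834426]
```

View pics/w4.png

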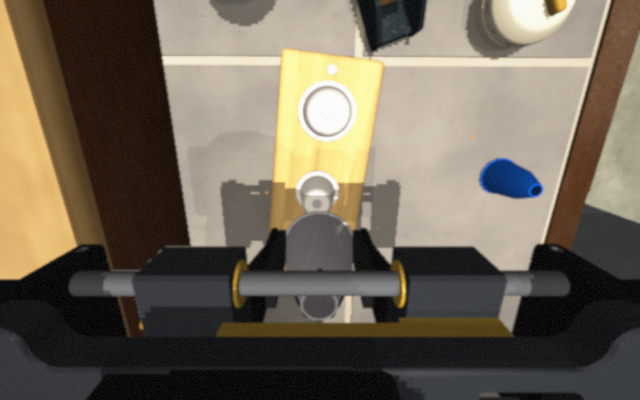

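The view shows the large peg collar at about (326,110), the medium peg at (318,192), and the held nozzle's rim spanning cols 287–354 with its front edge near row 212. The blue nozzle's base is at about (503,177).

```bash
python3 - <<'E'
import pickle
from h import *
c=pickle.load(open("w.pkl","rb"));p=c["pixels"]
hsv=cv2.cvtColor(p,cv2.COLOR_RGB2HSV)
m=np.zeros(p.shape[:2],np.uint8);m[80:145,292:362]=(hsv[80:145,292:362,1]<90)
cs,_=cv2.findContours(m,0,1);k=max(cs,key=cv2.contourArea);e=cv2.fitEllipse(k);print(e, ray(c,e[0],.020))
m2=np.zeros(p.shape[:2],np.uint8);m2[80:145,292:362]=(hsv[80:145,292:362,2]>240)&(hsv[80:145,292:362,1]<30)
for b in blobs(m2):print(b,ray(c,b[2],.061))
print(p[205:222,320].mean(1))
for X in((.592,-.2709-.023,.1097),(.615,-.2709,.1097),(.569,-.2709,.1097),(.592,-.271,.1097)):print(proj(c,X))
t=pickle.load(open("c0.pkl","rb"))["top"]
for q,z in(((394.1,165.1),.051),((422.4,166.3),.056),((451.8,167.3),.061)):print(ray(t,q,z))
E
```

```text
((332.23468017578125, 111.16450500488281), (66.49850463867188, 71.14618682861328), 113.5134048461914) [ 0.58015333 -0.35402395  0.02      ]
(np.int32(668), [298, 81, 58, 60], array([327.18562874, 109.27994012])) [ 0.58590861 -0.35589844  0.061     ]
(np.int32(1371), [308, 90, 41, 43], array([328.0940919 , 111.10503282])) [ 0.58520647 -0.35458951  0.061     ]
[150.         156.33333333 170.33333333 181.33333333 185.
 172.         145.66666667 133.33333333 121.66666667 105.
  89.          87.66666667  86.33333333  87.66666667  87.33333333
  85.          87.        ]
[318.73802803 209.34802488]
[284.59962441 241.0779126 ]
[352.53737402 241.33518279]
[318.58049736 241.07318431]
[ 0.6033696  -0.20436902  0.051     ]
[ 0.59463608 -0.2772926   0.056     ]
[ 0.5863818  -0.35224068  0.061     ]
```

Call:
{"op": "servo_tool", "data": {"commands": [[[1,40,3,0,0,0,0],[1,84,6,0,0,0,0],[1,84,6,20,0,0,0],[1,84,6,40,0,0,0],[1,84,6,40,0,0,0]]]}}

```text
time_s: 12.3
tcp_pos: [0.5845, -0.3539, 0.0854]
ee_rot: [[0.005, -1.0, -0.006], [-1.0, -0.005, 0.003], [-0.003, 0.006, -1.0]]
wrist_force: [0.5, 0.5, -0.6]
gripper_width: 0.489
gripper_force: 29.8
```

```bash
python3 - <<'E'
from station import r
s=r.sense();print(s["tcp_pos"],s["ee_rot"].round(4),s["wrist_force"])
E
```

```text
[ 0.58447447 -0.35388354  0.08542069] [[ 0.0048 -1.     -0.0063]
 [-1.     -0.0048  0.0033]
 [-0.0033  0.0062 -1.    ]] [ 0.49274434  0.46493562 -0.56902843]
```

Call:
{"op": "servo_tool", "data": {"commands": [[[1,0,0,0,0,0,0],[1,0,0,0,0,0,0],[1,0,0,6,0,0,0],[1,0,0,12,0,0,0],[1,0,0,14,0,0,0]]]}}

```text
time_s: 12.8
tcp_pos: [0.5864, -0.3552, 0.0738]
ee_rot: [[0.005, -1.0, -0.001], [-1.0, -0.005, 0.001], [-0.001, 0.001, -1.0]]
wrist_force: [-0.0, 0.2, -0.8]
gripper_width: 0.492
gripper_force: 29.8
```

Call:
{"op": "servo_tool", "data": {"commands": [[[1,0,0,6,0,0,0],[1,0,0,12,0,0,0],[1,0,0,18,0,0,0],[1,0,0,22,0,0,0],[1,0,0,24,0,0,0]]]}}

```text
time_s: 13.3
tcp_pos: [0.5857, -0.3554, 0.0498]
ee_rot: [[0.005, -1.0, -0.003], [-1.0, -0.005, 0.001], [-0.001, 0.003, -1.0]]
wrist_force: [-2.7, 1.1, 1.3]
gripper_width: 0.491
gripper_force: 29.9
```

Call:
{"op": "servo_tool", "data": {"commands": [[[1,0,0,1,0,0,0],[1,0,0,3,0,0,0],[1,0,0,5,0,0,0],[1,0,0,6,0,0,0],[1,0,0,6,0,0,0]]]}}

```text
time_s: 13.8
tcp_pos: [0.5851, -0.3555, 0.0451]
ee_rot: [[0.005, -1.0, -0.003], [-1.0, -0.005, 0.001], [-0.001, 0.003, -1.0]]
wrist_force: [-6.6, 0.6, 5.2]
gripper_width: 0.488
gripper_force: 30.1
```

Call:
{"op": "servo_tool", "data": {"commands": [[[1,0,1,1,0,0,0],[1,0,1,1,0,0,0],[0.1,0,1,1,0,0,0],[0.1,0,1,1,0,0,0],[0.1,0,1,1,0,0,0]]]}}

```text
time_s: 14.3
tcp_pos: [0.5869, -0.3558, 0.0437]
ee_rot: [[0.005, -1.0, 0.002], [-1.0, -0.005, -0.001], [0.001, -0.002, -1.0]]
wrist_force: [0.3, 0.7, 0.0]
gripper_width: 0.677
gripper_force: 0.0
```

Call:
{"op": "servo_tool", "data": {"commands": [[[0.1,0,0,-30,0,0,0],[0,0,0,-70,0,0,0],[0,0,0,-110,0,0,0],[0,-30,40,-125,0,0,0],[0,-60,80,-125,0,0,0]]]}}

```text
time_s: 14.8
tcp_pos: [0.5094, -0.2977, 0.1712]
ee_rot: [[0.005, -1.0, 0.008], [-1.0, -0.005, -0.003], [0.003, -0.008, -1.0]]
wrist_force: [0.5, 1.1, 0.7]
gripper_width: 0.993
gripper_force: 0.0
```

Call:
{"op": "servo_tool", "data": {"commands": [[[0,-5,45,0,0,0,0],[0,-13,90,0,0,0,0],[0,-13,102,5,0,0,0],[0,-13,102,5,0,0,0],[0,-13,102,5,0,0,0]]]}}

```text
time_s: 15.3
tcp_pos: [0.4068, -0.2853, 0.1641]
ee_rot: [[0.005, -1.0, 0.002], [-1.0, -0.005, -0.001], [0.001, -0.002, -1.0]]
wrist_force: [-0.3, -0.1, 0.0]
gripper_width: 0.998
gripper_force: 0.0
```

```bash
python3 shot.py w5; python3 - <<'E'
import pickle
from h import *
c=pickle.load(open("w.pkl","rb"));i=c["pixels"].astype(int)
m=(i[...,2]>1.5*i[...,0])&(i[...,2]>60)
for b in blobs(m,60):print(b)
print(proj(c,(.4071,-.2842,0)),proj(c,(.4071,-.2842,.053)))
E
```

```text
[ 0.40710195 -0.28534127  0.16384544]
(np.int32(840), [303, 164, 32, 36], array([318.6452381 , 180.61190476]))
[319.08129142 185.159633  ] [318.99461704 199.30906713]
```

View pics/w5.png

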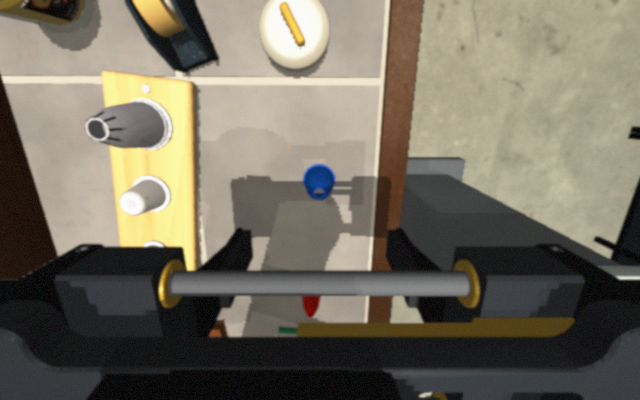

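The large nozzle sits on its peg (rim at 150,125). Blue's box spans cols 303–335 and rows 164–200, putting its centre near y = -0.289.

Call:
{"op": "servo_tool", "data": {"commands": [[[0,4,0,45,0,0,0],[0,4,0,90,0,0,0],[0,4,0,125,0,0,0],[0,4,0,141,0,0,0],[0,4,0,146,0,0,0]]]}}

```text
time_s: 15.85
tcp_pos: [0.4055, -0.2887, 0.0148]
ee_rot: [[0.005, -1.0, -0.004], [-1.0, -0.005, 0.001], [-0.001, 0.004, -1.0]]
wrist_force: [-0.2, -0.6, 0.1]
gripper_width: 1.002
gripper_force: 0.0
```

Call:
{"op": "servo_tool", "data": {"commands": [[[0.3,0,0,0,0,0,0],[1,0,0,0,0,0,0],[1,0,0,0,0,0,0],[1,0,0,0,0,0,0],[1,0,0,0,0,0,0]]]}}

```text
time_s: 16.35
tcp_pos: [0.4056, -0.2889, 0.0183]
ee_rot: [[0.005, -1.0, 0.002], [-1.0, -0.005, -0.001], [0.001, -0.002, -1.0]]
wrist_force: [-1.0, -0.4, 0.4]
gripper_width: 0.633
gripper_force: 0.0
```

Call:
{"op": "servo_tool", "data": {"commands": [[[1,0,0,0,0,0,0],[1,0,0,0,0,0,0],[1,0,0,0,0,0,0],[1,0,0,0,0,0,0],[1,0,0,0,0,0,0]]]}}

```text
time_s: 16.85
tcp_pos: [0.4052, -0.2888, 0.0176]
ee_rot: [[0.005, -1.0, 0.0], [-1.0, -0.005, -0.0], [0.0, -0.0, -1.0]]
wrist_force: [0.4, 0.0, 1.0]
gripper_width: 0.369
gripper_force: 29.8
```

Call:
{"op": "servo_tool", "data": {"commands": [[[1,0,0,-40,0,0,0],[1,-5,-5,-85,0,0,0],[1,-25,-40,-110,0,0,0],[1,-45,-80,-110,0,0,0],[1,-65,-120,-110,0,0,0]]]}}

```text
time_s: 17.35
tcp_pos: [0.5263, -0.2225, 0.1291]
ee_rot: [[0.004, -1.0, 0.003], [-1.0, -0.004, -0.0], [0.0, -0.003, -1.0]]
wrist_force: [0.6, 0.2, -0.1]
gripper_width: 0.371
gripper_force: 29.8
```

Call:
{"op": "servo_tool", "data": {"commands": [[[1,-15,-40,0,0,0,0],[1,-23,-68,0,0,0,0],[1,-23,-68,0,0,0,0],[1,-23,-68,0,0,0,0],[1,-23,-68,0,0,0,0]]]}}

```text
time_s: 17.85
tcp_pos: [0.5915, -0.2, 0.1271]
ee_rot: [[0.004, -1.0, -0.002], [-1.0, -0.004, 0.0], [-0.0, 0.002, -1.0]]
wrist_force: [-0.5, 0.2, -0.7]
gripper_width: 0.368
gripper_force: 29.8
```

```bash
python3 shot.py w6; python3 - <<'E'
import pickle
from h import *
c=pickle.load(open("w.pkl","rb"));p=c["pixels"]
for X in((.594,-.280,.056),(.594,-.280,.022)):print(proj(c,X))
cv2.imwrite("pics/w6c.png",cv2.resize(p[60:310,220:420,::-1],None,fx=2.4,fy=2.4,interpolation=cv2.INTER_CUBIC))
E
```

```text
[ 0.59147022 -0.20018282  0.12738923]
[316.10280949 115.51352015]
[316.40530103 114.41848799]
```

View pics/w6c.png

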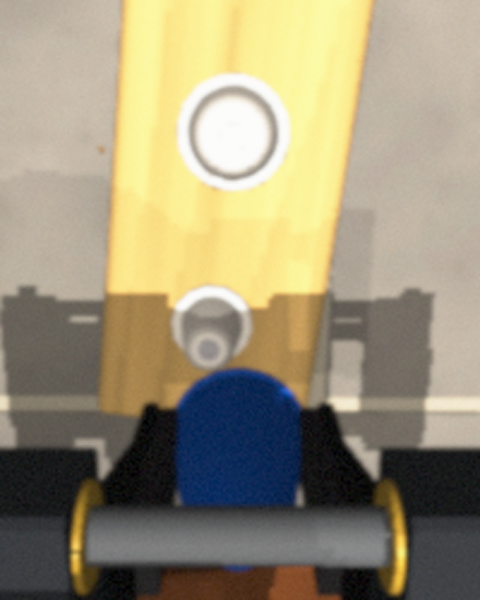

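The medium peg collar is centred at full-image (317,115), and the held blue nozzle is centred at col 320.

Call:
{"op": "servo_tool", "data": {"commands": [[[1,40,-1,0,0,0,0],[1,79,-2.5,0,0,0,0],[1,79,-2.5,20,0,0,0],[1,79,-2.5,40,0,0,0],[1,79,-2.5,44,0,0,0]]]}}

```text
time_s: 18.4
tcp_pos: [0.5927, -0.2792, 0.0812]
ee_rot: [[0.003, -1.0, -0.005], [-1.0, -0.003, 0.002], [-0.002, 0.005, -1.0]]
wrist_force: [-0.2, 0.7, -1.3]
gripper_width: 0.366
gripper_force: 29.8
```

Call:
{"op": "servo_tool", "data": {"commands": [[[1,0,0,0,0,0,0],[1,0,0,0,0,0,0],[1,0,0,6,0,0,0],[1,0,0,12,0,0,0],[1,0,0,14,0,0,0]]]}}

```text
time_s: 18.9
tcp_pos: [0.5952, -0.2784, 0.0689]
ee_rot: [[0.005, -1.0, -0.001], [-1.0, -0.005, 0.0], [-0.0, 0.001, -1.0]]
wrist_force: [-0.4, 0.1, -0.8]
gripper_width: 0.368
gripper_force: 29.8
```

Call:
{"op": "servo_tool", "data": {"commands": [[[1,0,1,6,0,0,0],[1,0,1,12,0,0,0],[1,0,1,17,0,0,0],[1,0,1,20,0,0,0],[1,0,1,22,0,0,0]]]}}

```text
time_s: 19.4
tcp_pos: [0.5938, -0.2777, 0.0473]
ee_rot: [[0.005, -1.0, -0.002], [-1.0, -0.005, 0.001], [-0.001, 0.002, -1.0]]
wrist_force: [-1.8, 6.0, 4.5]
gripper_width: 0.375
gripper_force: 30.1
```

Call:
{"op": "servo_tool", "data": {"commands": [[[1,0,0,1,0,0,0],[1,0,0,2,0,0,0],[1,0,0,3,0,0,0],[1,0,0,4,0,0,0],[1,0,0,4,0,0,0]]]}}

```text
time_s: 19.9
tcp_pos: [0.5936, -0.2774, 0.044]
ee_rot: [[0.005, -1.0, -0.003], [-1.0, -0.005, 0.002], [-0.002, 0.003, -1.0]]
wrist_force: [-2.7, 6.8, 5.8]
gripper_width: 0.367
gripper_force: 30.2
```

Call:
{"op": "servo_tool", "data": {"commands": [[[1,0,0,1,0,0,0],[1,0,0,1,0,0,0],[0.15,0,0,1,0,0,0],[0.15,0,0,1,0,0,0],[0.15,0,0,1,0,0,0]]]}}

```text
time_s: 20.4
tcp_pos: [0.5949, -0.2792, 0.0424]
ee_rot: [[0.005, -1.0, 0.001], [-1.0, -0.005, -0.001], [0.001, -0.001, -1.0]]
wrist_force: [0.3, 0.1, -0.0]
gripper_width: 0.557
gripper_force: 0.0
```

Call:
{"op": "servo_tool", "data": {"commands": [[[0.15,0,0,-30,0,0,0],[0,0,0,-70,0,0,0],[0,0,0,-110,0,0,0],[0,-30,40,-120,0,0,0],[0,-60,80,-120,0,0,0]]]}}

```text
time_s: 20.9
tcp_pos: [0.5165, -0.2203, 0.1645]
ee_rot: [[0.004, -1.0, 0.006], [-1.0, -0.004, -0.001], [0.001, -0.006, -1.0]]
wrist_force: [0.8, 1.3, 0.1]
gripper_width: 0.97
gripper_force: 0.0
```

Call:
{"op": "servo_tool", "data": {"commands": [[[0,-30,40,0,0,0,0],[0,-60,80,0,0,0,0],[0,-82,97,0,0,0,0],[0,-82,97,0,0,0,0],[0,-82,97,0,0,0,0]]]}}

```text
time_s: 21.4
tcp_pos: [0.4183, -0.1382, 0.1631]
ee_rot: [[0.006, -1.0, 0.002], [-1.0, -0.006, -0.0], [0.0, -0.002, -1.0]]
wrist_force: [1.5, -0.1, 0.2]
gripper_width: 1.001
gripper_force: 0.0
```

```bash
python3 shot.py w7; python3 - <<'E'
import pickle
from h import *
c=pickle.load(open("w.pkl","rb"));i=c["pixels"].astype(int)
m=(i[...,0]>2*i[...,1])&(i[...,0]>90)&(i[...,0]>2*i[...,2])
for b in blobs(m,60):print(b)
for X in((.417,-.1365,0),(.417,-.1365,.044),(.417,-.1365-.0135,0),(.417+.0135,-.1365,0)):print(proj(c,X))
E
```

```text
[ 0.41876594 -0.13853483  0.16295566]
(np.int32(481), [309, 174, 24, 27], array([320.49272349, 186.04158004]))
[320.46553194 185.77223088]
[320.60060244 197.31246293]
[320.56221058 174.55812099]
[308.97653225 185.692139  ]
```

View pics/w7.png

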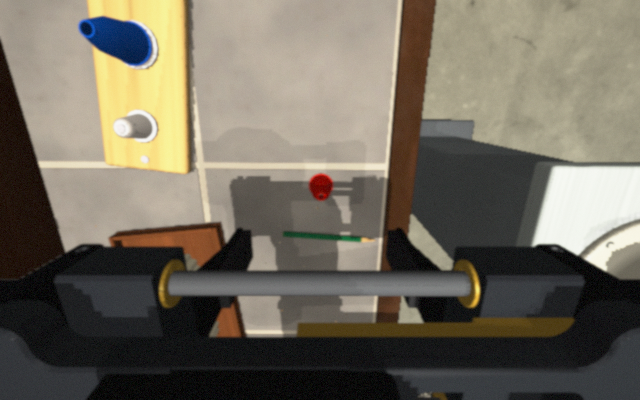

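The blue nozzle is on its peg (135,45), and red's box spans cols 309–333 and rows 174–201, matching the prediction for (0.417,-0.1365).

Call:
{"op": "servo_tool", "data": {"commands": [[[0,-2,2,45,0,0,0],[0,-2,2,90,0,0,0],[0,-2,2,125,0,0,0],[0,-2,2,141,0,0,0],[0,-2,2,146,0,0,0]]]}}

```text
time_s: 21.95
tcp_pos: [0.4153, -0.137, 0.0141]
ee_rot: [[0.004, -1.0, -0.005], [-1.0, -0.004, -0.0], [0.0, 0.005, -1.0]]
wrist_force: [0.7, 0.3, 0.2]
gripper_width: 0.998
gripper_force: 0.0
```

Call:
{"op": "servo_tool", "data": {"commands": [[[0.4,0,0,0,0,0,0],[1,0,0,0,0,0,0],[1,0,0,0,0,0,0],[1,0,0,0,0,0,0],[1,0,0,0,0,0,0]]]}}

```text
time_s: 22.45
tcp_pos: [0.4161, -0.1362, 0.0172]
ee_rot: [[0.005, -1.0, 0.002], [-1.0, -0.005, 0.0], [-0.0, -0.002, -1.0]]
wrist_force: [0.0, -0.6, -0.3]
gripper_width: 0.633
gripper_force: 0.0
```

Call:
{"op": "servo_tool", "data": {"commands": [[[1,0,0,0,0,0,0],[1,0,0,0,0,0,0],[1,0,0,0,0,0,0],[1,0,0,0,0,0,0],[1,0,0,0,0,0,0]]]}}

```text
time_s: 22.95
tcp_pos: [0.4157, -0.1363, 0.0165]
ee_rot: [[0.005, -1.0, -0.0], [-1.0, -0.005, -0.0], [0.0, 0.0, -1.0]]
wrist_force: [0.7, 0.0, -0.8]
gripper_width: 0.266
gripper_force: 29.8
```

Call:
{"op": "servo_tool", "data": {"commands": [[[1,0,0,-40,0,0,0],[1,0,-5,-85,0,0,0],[1,-4,-45,-110,0,0,0],[1,-8,-90,-110,0,0,0],[1,-11,-130,-110,0,0,0]]]}}

```text
time_s: 23.45
tcp_pos: [0.5479, -0.1244, 0.1282]
ee_rot: [[0.005, -1.0, 0.004], [-1.0, -0.005, 0.0], [-0.0, -0.004, -1.0]]
wrist_force: [0.4, 0.2, -1.2]
gripper_width: 0.266
gripper_force: 29.8
```

Call:
{"op": "servo_tool", "data": {"commands": [[[1,0,-30,0,0,0,0],[1,0,-53,0,0,0,0],[1,0,-53,0,0,0,0],[1,0,-53,0,0,0,0],[1,0,-53,0,0,0,0]]]}}

```text
time_s: 23.95
tcp_pos: [0.5975, -0.1244, 0.1262]
ee_rot: [[0.005, -1.0, -0.001], [-1.0, -0.005, 0.0], [-0.0, 0.001, -1.0]]
wrist_force: [-0.9, -1.1, 0.6]
gripper_width: 0.268
gripper_force: 29.8
```

```bash
python3 shot.py w8; python3 - <<'E'
import pickle
from h import *
c=pickle.load(open("w.pkl","rb"));p=c["pixels"]
for X in((.602,-.204,.051),(.602,-.204,.022),(.6,-.125,.11),(.6,-.1385,.11)):print(proj(c,X))
cv2.imwrite("pics/w8c.png",cv2.resize(p[60:310,220:420,::-1],None,fx=2.4,fy=2.4,interpolation=cv2.INTER_CUBIC))
E
```

```text
[ 0.59752658 -0.12439995  0.12644886]
[313.65674601 115.85995739]
[314.196657  114.8906267]
[315.27045861 241.3799206 ]
[315.29375982 222.72879857]
```

View pics/w8c.png

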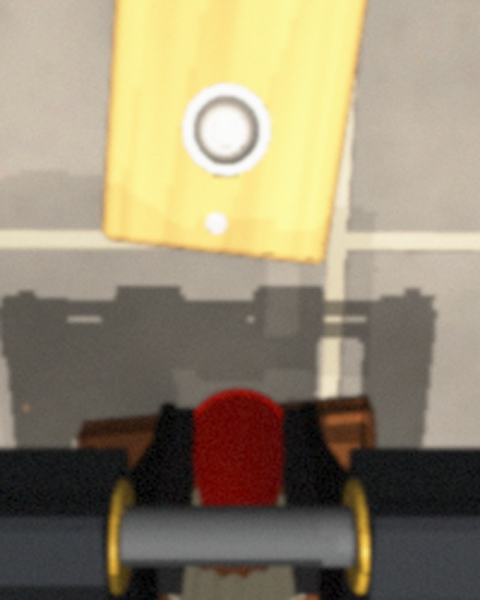

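The small peg is at full-image (314,113.5), and the held red nozzle is centred at col 319.6.

Call:
{"op": "servo_tool", "data": {"commands": [[[1,40,-2,0,0,0,0],[1,80.5,-4.5,0,0,0,0],[1,80.5,-4.5,20,0,0,0],[1,80.5,-4.5,40,0,0,0],[1,80.5,-4.5,48,0,0,0]]]}}

```text
time_s: 24.5
tcp_pos: [0.6014, -0.205, 0.0768]
ee_rot: [[0.004, -1.0, -0.004], [-1.0, -0.004, 0.001], [-0.001, 0.004, -1.0]]
wrist_force: [-0.9, 0.4, -0.3]
gripper_width: 0.263
gripper_force: 29.8
```

Call:
{"op": "servo_tool", "data": {"commands": [[[1,0,0,0,0,0,0],[1,0,0,0,0,0,0],[1,0,0,6,0,0,0],[1,0,0,12,0,0,0],[1,0,0,14,0,0,0]]]}}

```text
time_s: 25.0
tcp_pos: [0.6031, -0.2046, 0.0639]
ee_rot: [[0.005, -1.0, -0.001], [-1.0, -0.005, 0.0], [-0.0, 0.001, -1.0]]
wrist_force: [-0.0, 0.5, -0.5]
gripper_width: 0.267
gripper_force: 29.8
```

Call:
{"op": "servo_tool", "data": {"commands": [[[1,0,0.5,6,0,0,0],[1,0,0.5,12,0,0,0],[1,0,0.5,16,0,0,0],[1,0,0.5,18,0,0,0],[1,0,0.5,19,0,0,0]]]}}

```text
time_s: 25.5
tcp_pos: [0.6024, -0.2041, 0.0454]
ee_rot: [[0.005, -1.0, -0.002], [-1.0, -0.005, 0.001], [-0.001, 0.002, -1.0]]
wrist_force: [-1.7, 5.6, 5.1]
gripper_width: 0.267
gripper_force: 30.1
```

Call:
{"op": "servo_tool", "data": {"commands": [[[1,0,0,1,0,0,0],[1,0,0,2,0,0,0],[1,0,0,3,0,0,0],[1,0,0,3,0,0,0],[1,0,0,3,0,0,0]]]}}

```text
time_s: 26.0
tcp_pos: [0.6022, -0.2038, 0.0431]
ee_rot: [[0.005, -1.0, -0.002], [-1.0, -0.005, 0.001], [-0.001, 0.002, -1.0]]
wrist_force: [-2.9, 5.8, 6.1]
gripper_width: 0.262
gripper_force: 30.1
```

Call:
{"op": "servo_tool", "data": {"commands": [[[1,0,0,1,0,0,0],[1,0,0,1,0,0,0],[0.3,0,0,1,0,0,0],[0.3,0,0,1,0,0,0],[0.3,0,0,1,0,0,0]]]}}

```text
time_s: 26.5
tcp_pos: [0.6034, -0.2053, 0.0414]
ee_rot: [[0.005, -1.0, 0.001], [-1.0, -0.005, -0.001], [0.001, -0.001, -1.0]]
wrist_force: [-1.0, -0.4, -0.9]
gripper_width: 0.455
gripper_force: 0.0
```

Call:
{"op": "servo_tool", "data": {"commands": [[[0.3,0,0,-30,0,0,0],[0.2,0,0,-70,0,0,0],[0,0,0,-110,0,0,0],[0,-10,30,-150,0,0,0],[0,-20,70,-180,0,0,0]]]}}

```text
time_s: 27.0
tcp_pos: [0.5357, -0.1861, 0.2223]
ee_rot: [[0.005, -1.0, 0.004], [-1.0, -0.005, -0.001], [0.001, -0.004, -1.0]]
wrist_force: [0.2, 0.0, 1.0]
gripper_width: 0.914
gripper_force: 0.0
```

Call:
{"op": "servo_tool", "data": {"commands": [[[0,5,0,-40,0,0,0],[0,20,0,-60,0,0,0],[0,20,0,-60,0,0,0],[0,20,0,-60,0,0,0],[0,20,0,-60,0,0,0]]]}}

```text
time_s: 27.5
tcp_pos: [0.534, -0.2054, 0.2787]
ee_rot: [[0.005, -1.0, -0.003], [-1.0, -0.005, 0.001], [-0.001, 0.003, -1.0]]
wrist_force: [-0.6, 0.5, -0.2]
gripper_width: 0.998
gripper_force: 0.0
```

```bash
python3 - <<'E'
from station import r
import cv2,numpy as np
a=r.capture("wrist")["pixels"];b=r.capture("scene")["pixels"]
b=cv2.resize(b[110:310,230:490],(520,400),interpolation=cv2.INTER_CUBIC)
cv2.imwrite("pics/f_w.png",a[:,:,::-1]);cv2.imwrite("pics/f_s.png",b[:,:,::-1])
print(r.sense()["tcp_pos"])
E
```

```text
[ 0.5341986  -0.20531046  0.27877145]
```

View pics/f_w.png

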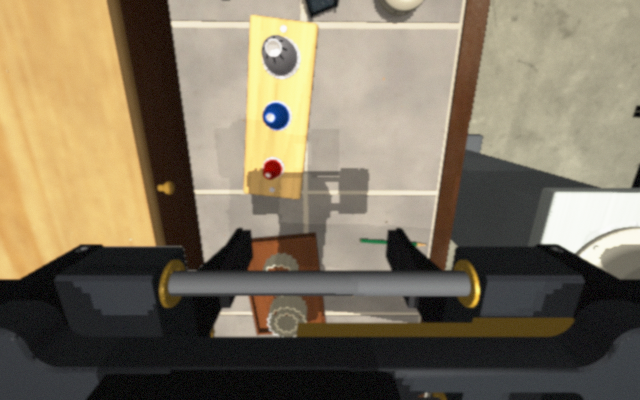

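View pics/f_s.png

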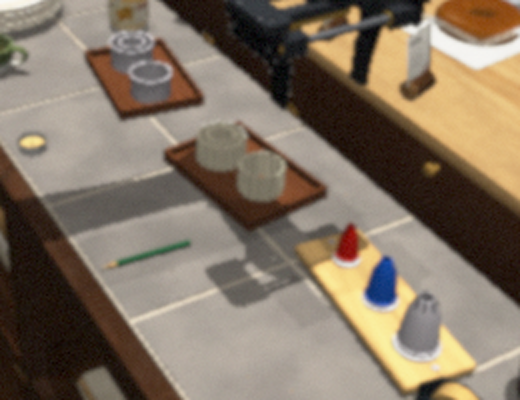

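The final views show all three nozzles upright and low on their pegs, with their collars visible, and both cutters flat in the free halves of their trays. Handing in.

```bash
python3 -c "
from station import r
print(r.finish_job())"
```

```text
the job is handed in; nothing more can be done
None
```

The job is handed in at about 28 s of the 106 s allowed: in the final pictures all three nozzles sit upright on their matching pegs, each cutter stands in the free half of its own tray, and the gripper is open and clear; the station gave no verdict.

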